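# Back off the ratchet stop in the kitchen drawer

### The arm

A 6-joint arm with a two-finger parallel gripper is mounted at the origin on the work surface. World frame = base frame: x ahead of the robot, y to its left, z up, the work surface at z = 0. Lengths are in mm, angles in rad, forces in N, time in s.
With the tool pointing down it reaches from about 250 to 850 mm from the base axis. Payload 12.5 kg.
Tool frame: the origin (TCP) lies midway between the tips of the shut fingers; the grasp point (between the pads) lies 19 mm behind it; z points along the fingers, y is the line along which they close (so a half turn about z gives the same grasp; the last joint's range is limited). The gripper opens to 93 mm and grips with 3 to 60 N. Pads are 15 mm wide; open, the fingers measure 128 mm over their backs; the gripper's body (75 mm by 188 mm) begins 65 mm behind the grasp point.
Start: joints at [1.147, 0.351, 1.652, -0, 1.139, -0.085], TCP at [182.764, 518.731, 218.633] pointing down, gripper open.
Joint ranges: [-2.75, 2.75], [-0.79, 2.1], [0.01, 2.65], [-1.57, 4.71], [0.07, 3.14], [-2.87, 2.87]. Speed limits (rad/s): [2.22, 2.22, 2.79, 3.14, 3.14, 3.14].

### API

Orientations are given as a 3x3 rotation matrix whose columns are the frame's x, y, z axes.
In Python, from rig import ctrl gives the robot as it stands.
- The arm moves only by the tool apply_moves, never from a script. Its argument "commands" is a list that holds one entry, the list of rows, each a list of 7 numbers: the shift along the tool's x, y, z scaled (see below), then the turn, a rotation vector about the tool's x, y, z scaled (see below), then the opening, from 0 (shut) to 1 (fully open). In form: [[[dx, dy, dz, wx, wy, wz, gripper], ...]]. A call has 1 to 12 rows; each row is the pose to reach, as a shift and turn from the pose commanded when the call began, along the tool's axes at that moment; what a row does not reach only later rows make up. The controller multiplies each number of a shift by 0.5 m and each number of a turn by pi/2 rad. A row lasts 1/8 s, in which the tool goes at most 62.5 mm and 10.7 degrees, less where a joint would pass 70% of its speed; a pose out of reach is approached as far as the arm can. A call with a number of a shift or a turn outside -1 to 1 is refused whole. A call with a gripper value outside its range is refused whole. The fingers move at their own pace and stop on an object; the grip force is fixed at half the most. Time passes only in rows, so rows that repeat a pose let the fingers close. It gives the time, the measured TCP pose, the force, the opening and the grip force at its end, in the units of the state.
- ctrl.get_obs(): the state, without advancing time (a new reading comes with each control period).
- ctrl.get_image(name): name is "scene" or "side" or "wrist"; returns a dict with "color" (480x640x3 uint8, red, green, blue), "fx", "fy", "cx", "cy" (pixels), "eye" and "rotation" of the camera in the world. Camera axes: x right, y up, looking along -z (the intrinsics and any distortion apply to the point x, -y, -z); pixel columns grow to the right and rows downward; lengths in mm; the calibration is good to about 2 mm. A picture is of the moment at which its call begins. There is no depth.
- ctrl.sign_off(): hands the job in; it is judged then, once.
The state is a dict: "time": time; "q": joint angles; "qvel": joint speeds; "effort": joint torques, N m; "position": TCP position; "orientation": TCP orientation; "ft_force": force on the tool from outside, world axes, zero at the start; "moment": the same for the moment, N m; "opening": opening from 0.0 (shut) to 1.0 (fully open); "gripper_force": force on a finger pad.
Only numpy, scipy, OpenCV 4.12 (cv2) and the standard library are available. Lean on these libraries where they do the work, as an engineer would, in place of code of your own. Each camera call takes 0.05 s, during which the arm holds its last target. There are 200 camera calls.

### The job

Make room in the drawer for the pot: press the ribbed spring release on top of the sliding stop down with a fingertip and, keeping it pressed, push the stop back along its toothed bar, away from the clear box, until it is fully home against the end block. Then let go so that the release springs up and locks the stop there, and leave the pot, the mold, the leaf dish and the clear box where they are.

Things in the scene. Friction and masses are not known exactly. Their poses are not given: they have to be found in the camera images.
- rail: Fixed toothed aluminium bar unit on the drawer floor, which is 12 mm above the work surface (drawer walls 62 mm high, front 74). Bar 350 long, 24 wide, 30 high (mm). Origin: on the drawer floor under the bar's middle; z up, y along the bar, roughly to the robot's left (within 0.35 rad). A fixed fence 60 high at the -y end reaches 110 mm to -x. The stop is pushed along +y.
- stop (a joint): Place of the sliding stop on the bar, m; grows towards +y of the rail; 0.200 = home against the end block. Its saddle is 60 mm across, 70 along the bar, with a fence 60 high reaching 110 mm to -x at its -y end. A pawl in teeth 8 mm apart locks it both ways (play up to 6 mm) unless the release is down; free, it slides with about 2 N friction. The pawl rises again at home beyond 0.195.
- release (a joint): Travel of the spring release, m: 0 = up (locked), 0.009 = fully down. It frees the stop from about 0.0045; it needs 2.4 N to start and 6 N fully down, and springs up when let go.
- paddle_top (a point): Centre of the release's top: a level ribbed steel paddle 40 mm across and 56 along the bar, on the sliding stop, 72 mm above the drawer floor when up; it moves with the stop and the press. Axes as the rail's. On its +y side, 30 mm from this point, stands the push face of the stop's thumb wall, 40 wide, 10 thick, rising 25 mm above the paddle; the other three sides are open.
- end_face (a point): Middle of the end block's inner face, at the bar's +y end (rail y = +150 mm), 40 mm above the drawer floor. Block 60 mm wide, 50 high, 22 thick. The saddle touches it at home.
- acrylic_box: Clear open acrylic box, 70 x 40 x 45 high mm, loose, in the bay between the fixed fence and the stop. Origin: centre of its underside. To be left alone.
- pot: Small steel pot, 110 mm across and 85 high, with two loop handles and a thermometer probe clipped to its rim (top about 125 mm), loose. Origin: centre of its underside. To be left alone.
- mold: Orange honeycomb mold of seven cells, about 125 mm across and 24 high, loose. Origin: centre of its underside. To be left alone.
- leaf_dish: White ceramic leaf-shaped soap dish, about 140 x 66 mm and 13 high, loose, beyond the bar. Origin: underside near its middle. To be left alone.

How it is judged (in metres and radians):
On the way, in this order (a step that is already met when the one before it is completed fails the run):
1. the release is pressed down while the stop is still well short of home (value of joint release above 0.0045 m and value of joint stop below 0.14 m), for 0.1 s.
2. the stop is pushed home (value of joint stop above 0.195 m), for 0.1 s.
At the end, for the whole second after the job is handed in: The stop is home against the end block (within 5 mm), the release is up again (within 2 mm) so that it is locked, all at rest, and the pot, mold, leaf dish and clear box are each within 20 mm of where they began (value of joint stop above 0.195 m and value of joint release below 0.002 m and velocity of joint stop between -0.01 and 0.01 m/s and not (distance of acrylic_box from where it was at the start of the episode above 0.02 m) and not (distance of pot from where it was at the start of the episode above 0.02 m) and not (distance of mold from where it was at the start of the episode above 0.02 m) and not (distance of leaf_dish from where it was at the start of the episode above 0.02 m)); the robot touches nothing.
It fails at once if the acrylic box is shoved, lifted or carried (more than 20 mm) (distance of acrylic_box from where it was at the start of the episode above 0.02 m).
It fails at once if the pot is shoved, lifted or carried (more than 20 mm) (distance of pot from where it was at the start of the episode above 0.02 m).
It fails at once if the mold is shoved, lifted or carried (more than 20 mm) (distance of mold from where it was at the start of the episode above 0.02 m).
It fails at once if the leaf dish is shoved, lifted or carried (more than 20 mm) (distance of leaf_dish from where it was at the start of the episode above 0.02 m).
It also fails if it takes over 32 s, if anything falls off the work surface, if the arm or the gripper's body presses on something with over 40 N, if the wrist force passes 120 N, or if a joint passes its speed limit or range.

## Working session

There is one attempt and no reset: what is moved stays moved. The work goes in short steps, Python scripts to look and compute and a tool call to move; the robot and the scene stay as the last step left them, time stands still between calls to the robot, and variables do not carry over. Pictures are saved under pics/ and viewed, at most 10 in all, crops included, and the job is handed in when it is done.

Besides the shell and the picture viewer there is one more tool, called after ">>>" as name([rows], argument=value, ...), one row to a line, values as JSON. apply_moves: Moves the arm, as the interface text tells. Its arguments: {"type":"object","properties":{"commands":{"type":"array"}},"required":["commands"]}

```bash
mkdir -p pics; python3 - <<'E'
from rig import ctrl
import cv2,numpy as np
for n in ["scene","side"]:
    im=ctrl.get_image(n); cv2.imwrite(f"pics/{n}0.png",im["color"][:,:,::-1])
    print(n,{k:(np.round(v,4).tolist() if not np.isscalar(v) else v) for k,v in im.items() if k!="color"})
o=ctrl.get_obs();print(o["time"],o["position"],o["orientation"],o["opening"])
E
```

```text
scene {'fx': 464.2973888672851, 'fy': 464.2973888672851, 'cx': 322.87716967957203, 'cy': 237.08268308563666, 'eye': [1379.979, -172.4984, 897.3923], 'rotation': [[0.2087, -0.7012, 0.6817], [0.978, 0.1533, -0.1417], [-0.0052, 0.6963, 0.7178]]}
side {'fx': 491.9469215434272, 'fy': 491.9469215434272, 'cx': 320.67664970788155, 'cy': 250.17468341052086, 'eye': [423.5275, -796.2581, 916.1852], 'rotation': [[0.9728, 0.1774, -0.149], [-0.2308, 0.6856, -0.6904], [-0.0203, 0.706, 0.7079]]}
0.1 [182.64068628 518.47283921 218.14278901] [[-9.43163855e-01  3.32327783e-01 -4.32364506e-04]
 [ 3.32328052e-01  9.43163374e-01 -9.56670951e-04]
 [ 8.98620300e-05 -1.04598432e-03 -9.99999449e-01]] 0.9964115453126805
```

View pics/scene0.png

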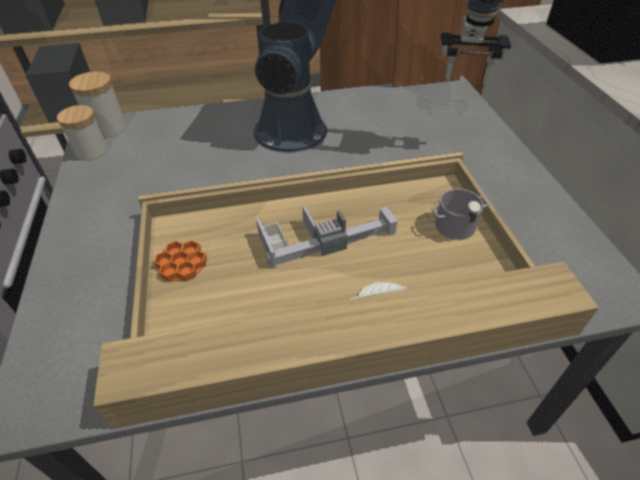

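View pics/side0.png

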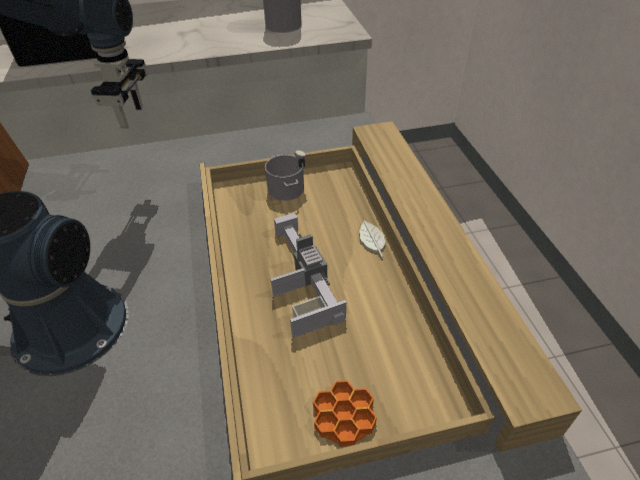

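Scene: the bar runs from the fixed fence (~270,258) to the end block (~388,222), with the stop at ~(327,235). The side view shows the stop at ~(311,258) and the block at ~(287,226). I'll zoom in on both.

```bash
python3 - <<'E'
import cv2,numpy as np
a=cv2.imread("pics/scene0.png")[190:280,245:410];b=cv2.imread("pics/side0.png")[200:345,255:365]
A=cv2.resize(a,None,fx=4.8,fy=4.8,interpolation=cv2.INTER_CUBIC);cv2.imwrite("pics/sc.png",A)
B=cv2.resize(b,None,fx=4,fy=4,interpolation=cv2.INTER_CUBIC);cv2.imwrite("pics/sd.png",B)
E
```

```text
(no output)
```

View pics/sc.png

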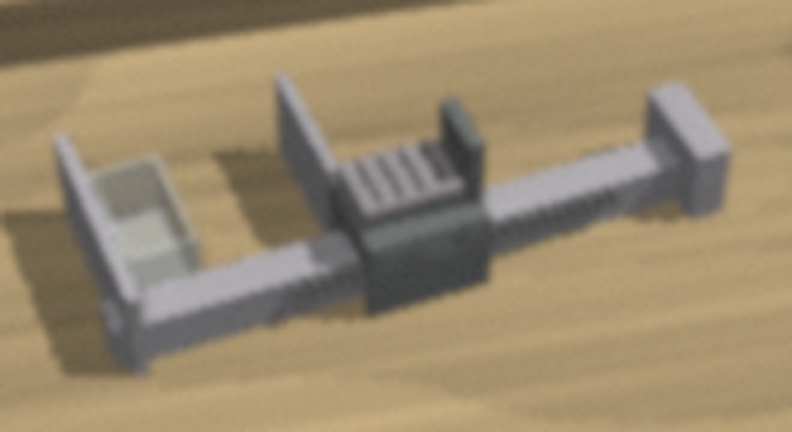

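View pics/sd.png

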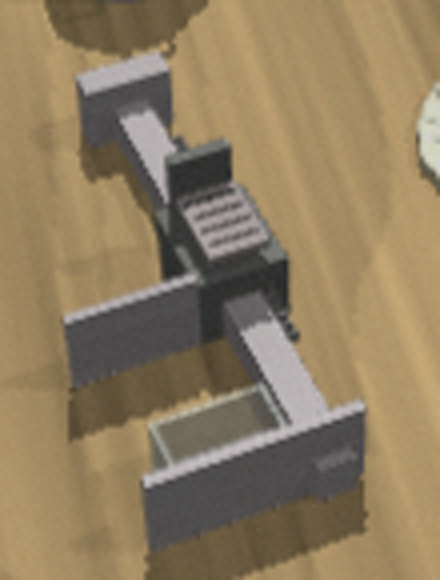

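```bash
cat > h.py <<'E'
import numpy as np
from scipy.optimize import least_squares
from rig import ctrl
def proj(c,P):
    v=(np.asarray(P)-c["eye"])@np.array(c["rotation"])
    return np.stack([c["cx"]-c["fx"]*v[:,0]/v[:,2],c["cy"]+c["fy"]*v[:,1]/v[:,2]],1)
def world(t,P):
    x,y,a=t[:3];P=np.asarray(P,float);c,s=np.cos(a),np.sin(a)
    return np.stack([x+c*P[:,0]-s*P[:,1],y+s*P[:,0]+c*P[:,1],P[:,2]+12],1)
E
python3 - <<'E'
from h import *
C={n:ctrl.get_image(n) for n in("scene","side")}
# (x, y, z, moves with paddle)
blk=lambda x,y:(x,y,50,0); pad=lambda x,y:(x,y,72,1); wal=lambda x,y:(x,y,97,1)
S=[(blk(-30,150),648,92),(blk(-30,172),685,83),(blk(30,172),728,152),(blk(30,150),692,158),
(pad(-20,-28),340,165),(pad(20,28),467,188),(pad(20,-28),365,215),(wal(-20,30),441,100),(wal(20,40),484,145)]
D=[(blk(-30,150),78,84),(blk(30,150),170,72),(blk(30,172),165,55),
(pad(20,28),234,182),(pad(20,-28),270,244),(pad(-20,-28),213,259),(wal(-20,30),168,160),(wal(20,30),230,146)]
def res(t,full=False):
    r=[]
    for n,L,k,o in(("scene",S,4.8,(245,190)),("side",D,4,(255,200))):
        P=np.array([l[0] for l in L],float);P[:,1]+=P[:,3]*t[3]
        uv=np.array([l[1:] for l in L])/k+o
        r.append(proj(C[n],world(t,P[:,:3]))-uv)
    return r if full else np.concatenate(r).ravel()
f=least_squares(res,[480,0,0,20],loss="soft_l1")
print(f.x);[print(np.round(r,1).tolist()) for r in res(f.x,True)]
print(world(f.x,[[0,f.x[3],72],[0,150,40]]))
o=ctrl.get_obs();print(o["position"],o["orientation"].round(3) if hasattr(o["orientation"],"round") else "")
E
```

```text
[ 5.70874676e+02  1.81304138e+01  1.67444252e-01 -9.28992166e+00]
[[-0.7, -0.3], [-1.0, -0.5], [0.7, -0.4], [0.6, 0.5], [-1.0, -0.7], [-0.7, -0.9], [-0.4, -0.5], [-0.6, -0.3], [0.5, -0.5]]
[[2.6, 2.4], [1.1, -0.9], [-0.6, -1.6], [0.3, -1.5], [0.4, -1.7], [-1.2, -0.4], [0.5, 0.8], [0.7, -0.5]]
[[572.42296108   8.97042155  84.        ]
 [545.87524191 166.03250402  52.        ]]
[182.6725592  518.57132965 218.34061348] [[-0.943  0.332 -0.   ]
 [ 0.332  0.943 -0.001]
 [ 0.    -0.001 -1.   ]]
```

>>> apply_moves([
  [[-0.75, -0.49, 0, 0, 0, -0.322, 0], [-0.75, -0.49, 0, 0, 0, -0.322, 0], [-0.75, -0.49, 0, 0, 0, -0.322, 0], [-0.75, -0.49, 0, 0, 0, -0.322, 0], [-0.75, -0.49, 0, 0, 0, -0.322, 0], [-0.75, -0.49, 0, 0, 0, -0.322, 0], [-0.75, -0.49, 0, 0, 0, -0.322, 0], [-0.75, -0.49, 0, 0, 0, -0.322, 0], [-0.75, -0.49, 0, 0, 0, -0.322, 0], [-0.75, -0.49, 0, 0, 0, -0.322, 0]],
])

```text
time: 1.45
position: [454.5, 163.6, 218.5]
orientation: [[-0.986, -0.166, -0.0], [-0.166, 0.986, 0.0], [0.0, 0.0, -1.0]]
ft_force: [0.0, -0.4, 0.1]
opening: 0.016
gripper_force: 0.0
```

>>> apply_moves([
  [[-0.181, -0.34, 0, 0, 0, 0, 0], [-0.181, -0.34, 0, 0, 0, 0, 0], [-0.181, -0.34, 0, 0, 0, 0, 0], [-0.181, -0.34, 0, 0, 0, 0, 0], [-0.181, -0.34, 0.156, 0, 0, 0, 0], [-0.181, -0.34, 0.156, 0, 0, 0, 0], [-0.181, -0.34, 0.156, 0, 0, 0, 0]],
])

```text
time: 2.33
position: [572.1, 11.6, 140.8]
orientation: [[-0.986, -0.168, -0.001], [-0.168, 0.986, 0.0], [0.001, 0.0, -1.0]]
ft_force: [0.4, 0.2, 0.5]
opening: 0.005
gripper_force: 0.0
```

```bash
python3 - <<'E'
from h import *
import cv2
o=ctrl.get_obs();print(o["time"],o["position"],o["ft_force"])
out=[]
for n,(r,c) in {"scene":((150,270),(255,405)),"side":((170,320),(250,380))}.items():
    im=ctrl.get_image(n); a=im["color"][r[0]:r[1],c[0]:c[1],::-1]
    out.append(cv2.resize(a,(400*a.shape[1]//a.shape[0],400),interpolation=cv2.INTER_CUBIC))
v=np.hstack(out);print(v.shape);cv2.imwrite("pics/hov.png",cv2.resize(v,None,fx=800/v.shape[1],fy=800/v.shape[1]))
E
```

```text
2.325 [572.07844027  11.56542428 140.81594093] [0.40122356 0.15914866 0.51632934]
(400, 846, 3)
```

View pics/hov.png

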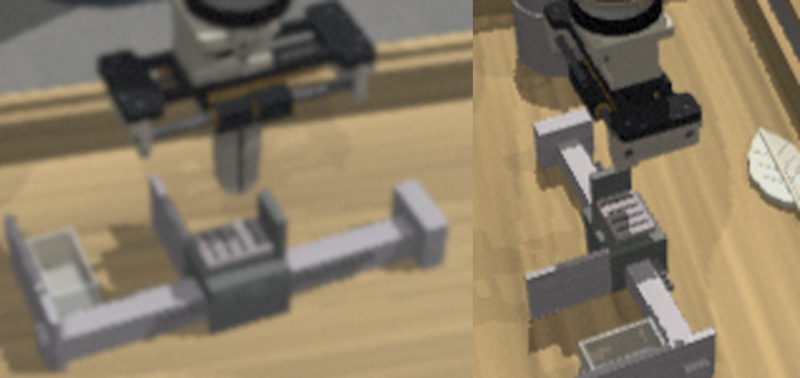

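Fingertips are over the paddle between the stop's fence and the thumb wall (tip ~(237,185), paddle ~(235,240) in the left crop). Descending.

>>> apply_moves([
  [[0, 0, 0.05, 0, 0, 0, 0], [0, 0, 0.1, 0, 0, 0, 0], [0, 0, 0.116, 0, 0, 0, 0], [0, 0, 0.12, 0, 0, 0, 0], [0, 0, 0.12, 0, 0, 0, 0]],
])

```text
time: 3.05
position: [573.0, 10.5, 81.8]
orientation: [[-0.986, -0.166, 0.001], [-0.166, 0.986, -0.0], [-0.001, -0.0, -1.0]]
ft_force: [-1.5, 0.8, 2.4]
opening: 0.008
gripper_force: 1.3
```

>>> apply_moves([
  [[0, 0, 0.005, 0, 0, 0, 0], [0, 0, 0.01, 0, 0, 0, 0], [0, 0, 0.01, 0, 0, 0, 0], [0, 0, 0.01, 0, 0, 0, 0]],
])

```text
time: 3.55
position: [573.1, 10.5, 76.0]
orientation: [[-0.986, -0.166, 0.001], [-0.166, 0.986, 0.0], [-0.001, -0.0, -1.0]]
ft_force: [-0.4, 1.2, 5.8]
opening: 0.002
gripper_force: 2.7
```

>>> apply_moves([
  [[0, 0.008, 0, 0, 0, 0, 0], [0, 0.016, 0, 0, 0, 0, 0], [0, 0.028, 0, 0, 0, 0, 0], [0, 0.04, 0, 0, 0, 0, 0], [0, 0.056, 0, 0, 0, 0, 0], [0, 0.072, 0, 0, 0, 0, 0], [0, 0.088, 0, 0, 0, 0, 0], [0, 0.104, 0, 0, 0, 0, 0], [0, 0.12, 0, 0, 0, 0, 0], [0, 0.136, 0, 0, 0, 0, 0], [0, 0.15, 0, 0, 0, 0, 0], [0, 0.16, 0, 0, 0, 0, 0]],
])

```text
time: 5.05
position: [559.1, 89.1, 75.7]
orientation: [[-0.986, -0.167, -0.0], [-0.167, 0.986, -0.001], [0.001, -0.001, -1.0]]
ft_force: [-2.5, -2.7, 5.1]
opening: 0.008
gripper_force: 2.8
```

>>> apply_moves([
  [[0, 0.01, 0, 0, 0, 0, 0], [0, 0.02, 0, 0, 0, 0, 0], [0, 0.03, 0, 0, 0, 0, 0], [0, 0.04, 0, 0, 0, 0, 0], [0, 0.05, 0, 0, 0, 0, 0], [0, 0.058, 0, 0, 0, 0, 0], [0, 0.066, 0, 0, 0, 0, 0], [0, 0.072, 0, 0, 0, 0, 0]],
])

```text
time: 6.05
position: [552.7, 124.5, 75.5]
orientation: [[-0.986, -0.166, -0.001], [-0.166, 0.986, -0.001], [0.001, -0.001, -1.0]]
ft_force: [-4.1, -3.7, 5.5]
opening: 0.008
gripper_force: 2.8
```

>>> apply_moves([
  [[0, 0.005, 0, 0, 0, 0, 0], [0, 0.01, 0, 0, 0, 0, 0], [0, 0.015, 0, 0, 0, 0, 0], [0, 0.02, 0, 0, 0, 0, 0], [0, 0.02, 0, 0, 0, 0, 0]],
])

```text
time: 6.68
position: [552.1, 134.4, 75.9]
orientation: [[-0.986, -0.166, 0.001], [-0.166, 0.986, -0.001], [-0.001, -0.001, -1.0]]
ft_force: [0.4, -1.8, 5.8]
opening: 0.008
gripper_force: 2.7
```

```bash
python3 - <<'E'
from h import *
import cv2
out=[]
for n,(r,c) in {"scene":((150,270),(255,405)),"side":((170,320),(250,380))}.items():
    im=ctrl.get_image(n); a=im["color"][r[0]:r[1],c[0]:c[1],::-1]
    out.append(cv2.resize(a,(400*a.shape[1]//a.shape[0],400),interpolation=cv2.INTER_CUBIC))
v=np.hstack(out);cv2.imwrite("pics/push.png",cv2.resize(v,None,fx=800/v.shape[1],fy=800/v.shape[1]))
E
```

```text
(no output)
```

View pics/push.png

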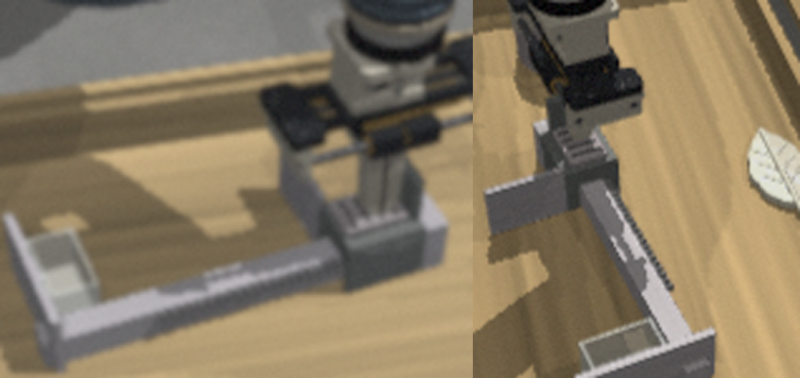

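The stop is close to the end block at ~(425,245) in the left crop, with no rise in resistance yet. I'll keep pushing until the force rises.

>>> apply_moves([
  [[0, 0.004, 0, 0, 0, 0, 0], [0, 0.008, 0, 0, 0, 0, 0], [0, 0.012, 0, 0, 0, 0, 0], [0, 0.012, 0, 0, 0, 0, 0]],
])

```text
time: 7.28
position: [551.2, 140.2, 76.0]
orientation: [[-0.986, -0.166, 0.001], [-0.166, 0.986, -0.001], [-0.001, -0.001, -1.0]]
ft_force: [0.5, -3.0, 5.1]
opening: 0.005
gripper_force: 2.7
```

>>> apply_moves([
  [[0, 0.004, 0, 0, 0, 0, 0], [0, 0.008, 0, 0, 0, 0, 0], [0, 0.01, 0, 0, 0, 0, 0], [0, 0.01, 0, 0, 0, 0, 0]],
])

```text
time: 7.78
position: [551.0, 141.9, 76.0]
orientation: [[-0.986, -0.167, 0.002], [-0.167, 0.986, -0.005], [-0.001, -0.005, -1.0]]
ft_force: [3.7, -25.6, 5.8]
opening: 0.007
gripper_force: 15.2
```

>>> apply_moves([
  [[0, -0.004, 0, 0, 0, 0, 0], [0, -0.005, -0.01, 0, 0, 0, 0], [0, -0.005, -0.022, 0, 0, 0, 0], [0, -0.012, -0.05, 0, 0, 0, 0], [0, -0.012, -0.12, 0, 0, 0, 0], [0, -0.012, -0.22, 0, 0, 0, 0], [0, -0.012, -0.22, 0, 0, 0, 0], [0, -0.012, -0.22, 0, 0, 0, 0]],
])

```text
time: 8.78
position: [550.4, 139.6, 185.4]
orientation: [[-0.986, -0.166, -0.0], [-0.166, 0.986, 0.0], [0.0, 0.0, -1.0]]
ft_force: [0.9, -0.2, -0.2]
opening: 0.006
gripper_force: 0.0
```

```bash
python3 - <<'E'
from h import *
import cv2
out=[]
for n,(r,c) in {"scene":((150,270),(255,405)),"side":((170,320),(250,380))}.items():
    im=ctrl.get_image(n); a=im["color"][r[0]:r[1],c[0]:c[1],::-1]
    out.append(cv2.resize(a,(400*a.shape[1]//a.shape[0],400),interpolation=cv2.INTER_CUBIC))
v=np.hstack(out);cv2.imwrite("pics/done.png",cv2.resize(v,None,fx=800/v.shape[1],fy=800/v.shape[1]))
E
```

```text
(no output)
```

View pics/done.png

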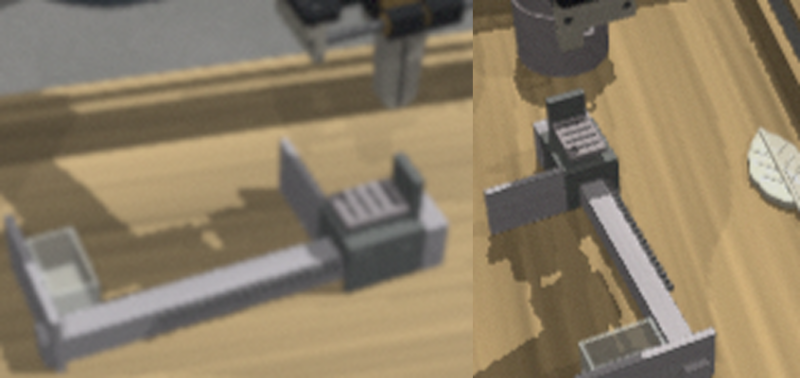

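The stop sits against the end block (~(425,235) left crop), the release is up, and the gripper is clear. The box, leaf dish and pot haven't moved.

```bash
python3 -c "
from rig import ctrl
print(ctrl.sign_off())"
```

```text
the job is handed in; nothing more can be done
None
```

I pressed the release, pushed the stop home against the end block (force rose to about 26 N there) and let go. The last picture shows the release up with the box, pot and dish unmoved. The mold was out of frame but never approached. I handed the job in at about 9 s, and no verdict came back.

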